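# Seat the D-footed stake in its holder

## Robot

A 6-joint arm with a two-finger parallel gripper is mounted at the origin on a cart in front of the work surface, level with it; the furniture and walls round the work are solid. World frame = base frame: x ahead of the robot, y to its left, z up, the work surface at z = 0. Lengths are in m, angles in degrees, forces in N, time in s.
With the tool pointing down it reaches from about 0.375 to 0.75 m from the base axis. Payload 9 kg.
Tool frame: the origin (TCP) lies where the fingers leave the gripper's body, on its centre line; the fingertips stand 73 mm ahead of it and the grasp point (between the pads) lies 54 mm ahead of it (robot.tip_reach is the distance from the TCP to the fingertips, in m); z points along the fingers, y is the line along which they close (so a half turn about z gives the same grasp; the last joint's range is limited). The gripper opens to 85 mm and grips with 20 to 120 N. Pads are 22 mm wide; open, the fingers measure 114 mm over their backs; the gripper's body (76 mm by 85 mm) begins 54 mm behind the grasp point. The pads swing forward as they close: fully open they stand 13 mm farther back than shut.
Start: joints at [-85.296, 5.964, 5.575, 89.605, 0, 77.527], TCP at [0.177, -0.573, 0.304] pointing down, gripper open.
Joint ranges: [-171.21, 171.21], [-48.23, 106.86], [-62.78, 66.21], [-105.2, 120.99], [-86.42, 89.51], [-180, 180]. Speed limits (degrees/s): [127.2, 127.2, 147.25, 180, 180, 180].

## Interface

Orientations are given as [roll, pitch, yaw] about the fixed x, y, z axes, in that order (R = Rz(yaw) Ry(pitch) Rx(roll)).
In Python, from plant import robot gives the robot as it stands. Calls block until the motion is done:
- robot.move_pose(position, orientation): joint-space move of the TCP to a pose.
- robot.line_to(position, vel=0.15, rotation=None, guard=None): straight line of the TCP; rotation=None keeps the orientation; vel is the mean speed in m/s. With guard (N) it stops when the force on the tool has changed by that much, and returns True; else False.
- robot.goto_joints(angles): joint-space move.
- robot.set_gripper(opening): finger opening in m; the grip force is fixed at half the most; returns when the fingers have stopped.
- robot.pause(seconds).
- robot.ik(position, orientation): joint angles nearest the present ones, or None.
- robot.observe(): the state.
- robot.grab_frame(name): name is "scene" or "top" or "wrist"; returns the picture (384x512x3 uint8, blue, green, red); there is no depth.
- robot.get_calibration(name): a dict with "vertical_fov" (degrees; the focal length in pixels is half the picture's height over the tangent of half this angle, whatever the lens; pixels are square), "cx", "cy" (the principal point, pixels), "k1" (the pictures are not rectified: a ray, as slopes to the right and down, at radius r is drawn at 1 + k1 r^2 times it, then the intrinsics apply), "rvec" (rotation vector, rad) and "tvec" (3), from world to camera coordinates, as OpenCV has them. Camera axes: x right, y down, z forward; pixel columns grow to the right and rows downward; lengths in m; the calibration is good to about 2 mm. A picture is of the moment at which its call begins: read the wrist's pose just before it. get_calibration takes no time and is no camera call; for the wrist camera it gives the pose at the moment of the call.
A pose or a line that the arm cannot do raises robot.IKError and nothing moves.
- robot.job_done(): hands the job in; it is judged then, once.
The state is a dict: "time": time; "q": joint angles; "qvel": joint speeds; "joint_torque": joint torques, N m; "tool_pos": TCP position; "tcp_rot": TCP orientation; "ft_force": force on the tool from outside, world axes, zero at the start; "torque": the same for the moment, N m; "gripper_width": finger opening in m; "gripper_force": force on a finger pad.
Only numpy, scipy, OpenCV 4.12 (cv2) and the standard library are available. Lean on these libraries where they do the work, as an engineer would, in place of code of your own. Each camera call takes 0.05 s, during which the arm holds its last target. There are 200 camera calls.

## Task

Pick up the steel forming stake whose foot has one flat side, turn it so that the flat faces the yellow key block in the blue stake holder, lower it fully home in the pocket so that it stands upright on the pocket floor, and let go. Leave the other stake, the one with the round foot, standing where it is.

Things in the scene. Friction and masses are not known exactly. Their poses are not given: they have to be found in the camera images.
- d_stake: Steel stake to fit, loose, about 0.4 kg, upright, 88 mm tall. Foot: D-shaped disc 24 thick, radius 34, one flat side 11 from the axis, lower rim chamfered 3. On it a round post of 26 mm diameter, straight from 30 to 75 above the underside, with a ball top; grip the post from above at any yaw. Origin: on the axis at the underside; z up the post; +x points square out of the flat side.
- round_stake: Look-alike steel stake, loose, about 0.5 kg, 88 mm tall with the same 26 mm post, but its foot is a full round disc of radius 34 mm, 24 mm thick, which does not go into the pocket. It must stay standing where it is. Origin: on its axis at the underside; z up. (A tall lamp stands behind the turntable at x 0.61, y 0.24: coming from the left, swing round close to the base to keep clear of it.)
- stake_holder: Blue iron holder fixed to the bench: round flange, radius 70 mm, 10 thick, and on it a round cup, outer radius 54, rim 33 above the bench, open upwards. A yellow key block inside it (top 32 above the bench, flat face 17 from the axis) makes the pocket D-shaped. Origin: on the cup's axis at bench level; z up; +x points from the axis to the key block: the stake's +x must point the same way.
- pocket_floor (a point): Point on the holder's axis on the dark pocket floor, 12 mm above the bench, where the seated stake's origin belongs; axes as the holder's. The pocket has 40 mm radius and is 20 mm deep to the key block's top. The D foot enters with 6 mm of play all round and about 10 degrees, only with its flat towards the key block.

How it is judged:
By the outcome, as a careful person would: the job done as asked, in the order asked, and still so for the second after the job is handed in, with the robot touching nothing.
It also fails if it takes over 40 s, if anything falls off the work surface, if the arm or the gripper's body presses on something with over 40 N, if the wrist force passes 120 N, or if a joint passes its speed limit or range.

## Working session

There is one attempt and no reset: what is moved stays moved. The work goes in short steps, each a Python script; the robot and the scene stay as the last script left them, time stands still between calls to the robot, and variables do not carry over. Pictures are saved under pics/ and viewed, at most 10 in all, crops included, and the job is handed in when it is done.

```bash
mkdir -p pics; ls; cat > h.py <<'E'
import numpy as np, cv2
from plant import robot
def K(c):
    f=192/np.tan(np.radians(c["vertical_fov"])/2); return f
def ray(c,u,v):
    f=K(c); d=np.array([(u-c["cx"])/f,(v-c["cy"])/f]); s=d.copy()
    for _ in range(20): s=d/(1+c["k1"]*(s@s))
    R=cv2.Rodrigues(np.array(c["rvec"],float))[0]; t=np.array(c["tvec"],float).ravel()
    return -R.T@t, R.T@np.array([s[0],s[1],1])
def onplane(c,u,v,z):
    o,d=ray(c,u,v); return o+d*(z-o[2])/d[2]
def proj(c,P):
    R=cv2.Rodrigues(np.array(c["rvec"],float))[0]; t=np.array(c["tvec"],float).ravel()
    p=R@np.array(P,float)+t; s=p[:2]/p[2]; s=s*(1+c["k1"]*(s@s)); return s*K(c)+[c["cx"],c["cy"]]
E
python3 - <<'E'
from h import *
for n in ["scene","top"]:
    im=robot.grab_frame(n); cv2.imwrite(f"pics/{n}0.png",im); c=robot.get_calibration(n); print(n,c,ray(c,256,192))
o=robot.observe(); print(o["time"],o["tool_pos"],o["tcp_rot"],o["gripper_width"])
a=cv2.imread("pics/scene0.png"); b=cv2.imread("pics/top0.png")
cv2.imwrite("pics/both0.png",cv2.resize(np.vstack([a,b]),None,fx=.78,fy=.78))
E
```

```text
pics
scene {'vertical_fov': 51.858138397524876, 'cx': 258.9514154774942, 'cy': 198.5469984749542, 'k1': 0.03719448419468446, 'rvec': array([ 1.81053086, -0.98127577,  0.59486157]), 'tvec': array([-0.46629007,  0.16720883,  0.63533478])} (array([-0.15312264, -0.67670952,  0.40945475]), array([ 0.74800405,  0.52378802, -0.40800339]))
top {'vertical_fov': 50.170301511173484, 'cx': 250.3250135868294, 'cy': 188.4024540766777, 'k1': -0.1513288953723022, 'rvec': array([ 2.14560158, -2.16028367,  0.0976458 ]), 'tvec': array([-0.22671184,  0.49586018,  0.85750089])} (array([ 0.3949562 , -0.24920688,  0.90249038]), array([ 0.1037298 ,  0.00789185, -0.99470913]))
0.1 [ 0.17719348 -0.57301562  0.30320614] [-1.79934591e+02 -1.63391846e-02  1.71774127e+01] 0.08563419452209761
```

View pics/top0.png

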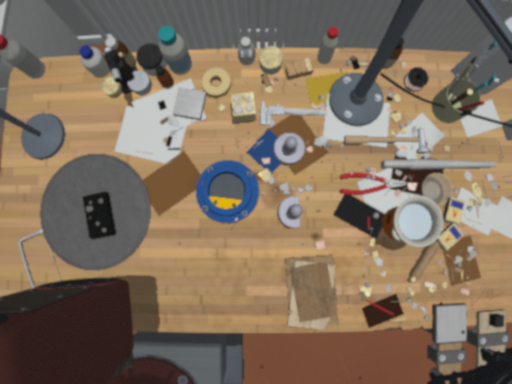

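View pics/scene0.png

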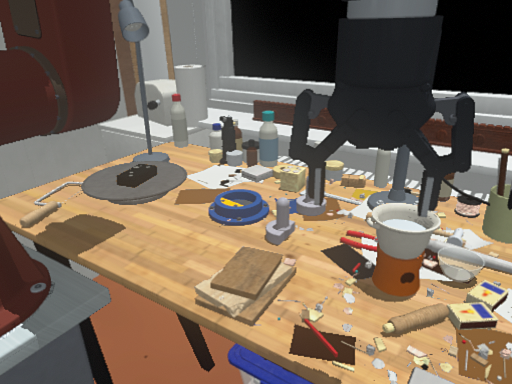

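The top view shows the holder at about (227,191) with the yellow key at its lower edge. The stakes are at about (289,148) and (290,211). I'll zoom in on that area.

```bash
python3 - <<'E'
from h import *
im=cv2.imread("pics/top0.png"); s=cv2.imread("pics/scene0.png")
a=cv2.resize(im[120:240,180:330],None,fx=5,fy=5,interpolation=cv2.INTER_CUBIC)
cv2.imwrite("pics/crop0.png",a)
c=robot.get_calibration("top")
hsv=cv2.cvtColor(im,cv2.COLOR_BGR2HSV)
sub=np.zeros(im.shape[:2],np.uint8); sub[150:232,185:270]=1
bl=cv2.inRange(hsv,(100,120,60),(125,255,255))*sub
ct=max(cv2.findContours(bl,0,2)[0],key=cv2.contourArea); e=cv2.fitEllipse(ct); print(e)
print("holder flange centre z~.01",onplane(c,*e[0],.010))
ye=cv2.inRange(hsv,(20,120,120),(35,255,255))*sub
m=cv2.moments(ye,True); y=(m["m10"]/m["m00"],m["m01"]/m["m00"]); print(y,m["m00"],onplane(c,*y,.032))
for p in [(289,148),(290,211),(355,98),(42,135)]: print(p,onplane(c,*p,.024))
print("topcam",ray(c,256,192)[0])
E
```

```text
((226.98997497558594, 190.70037841796875), (57.588443756103516, 59.26820373535156), 63.27432632446289)
holder flange centre z~.01 [ 0.49139012 -0.17854058  0.01      ]
(224.48979591836735, 201.55510204081634) 245.0 [ 0.46576383 -0.17494752  0.032     ]
(289, 148) [ 0.58249368 -0.31495426  0.024     ]
(290, 211) [ 0.44506018 -0.31479228  0.024     ]
(355, 98) [ 0.69625694 -0.46560086  0.024     ]
(42, 135) [0.6232232 0.2533024 0.024    ]
topcam [ 0.3949562  -0.24920688  0.90249038]
```

View pics/crop0.png

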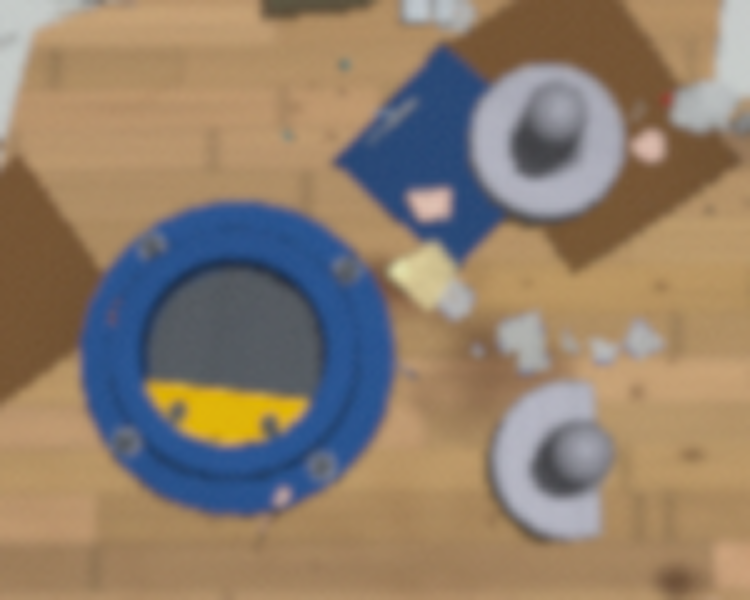

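The D stake is the lower right one, with its flat facing image right (about world −y). The key's flat edge runs from (209,196) to (242,200) in the top picture. I'll compute the poses and hover over the D stake for a close look.

```bash
cat >> h.py <<'E'
def edge_yaw(c,p,q,z,inside):
    a,b=onplane(c,*p,z),onplane(c,*q,z); d=(b-a)[:2]; n=np.array([d[1],-d[0]])/np.hypot(*d)
    if n@(a[:2]-np.array(inside)[:2])<0: n=-n
    return np.degrees(np.arctan2(n[1],n[0])), n, (n@a[:2])
E
python3 - <<'E'
from h import *
c=robot.get_calibration("top"); P=lambda u,v:(u/5+180-.4,v/5+120-.4)
L,T,B=[onplane(c,*P(*p),.024) for p in [(491,460),(570,380),(570,540)]]
print(L,T,B); D=np.array([(T[0]+B[0])/2,L[1]-.034])
print("D",D,edge_yaw(c,P(593,385),P(600,538),.024,D))
print("ball",onplane(c,*P(583,452),.075))
ed=[onplane(c,*P(*p),.010) for p in [(81,357),(396,357),(238,200),(238,516)]]; H=np.array([(ed[2][0]+ed[3][0])/2,(ed[0][1]+ed[1][1])/2]); print("H",H,[e[:2] for e in ed])
y,n,d=edge_yaw(c,P(147,381),P(312,400),.032,H); print("key",y,d-n@H)
robot.move_pose([D[0],D[1],.26],[180,0,-165])
o=robot.observe(); print(o["time"],o["q"],o["tool_pos"],o["tcp_rot"])
cv2.imwrite("pics/w1.png",robot.grab_frame("wrist")); c=robot.get_calibration("wrist"); print(proj(c,[*D,.024]),proj(c,[*D,.08]),proj(c,[*H,.01]))
E
```

```text
[ 0.44398884 -0.2886338   0.024     ] [ 0.47813215 -0.32305055  0.024     ] [ 0.40951475 -0.32198034  0.024     ]
D [ 0.44382345 -0.3226338 ] (np.float64(-88.33951033406585), array([ 0.02897696, -0.99958008]), np.float64(0.3465688254703885))
ball [ 0.44406408 -0.32354313  0.075     ]
H [ 0.49087729 -0.17896555] [array([ 0.49126411, -0.10966326]), array([ 0.49017758, -0.24826785]), array([ 0.56062268, -0.17890911]), array([ 0.4211319 , -0.17900448])]
key 173.0190338794061 0.016979443644529413
2.225 [-4.97083128e+01 -3.25822453e+00 -8.33538939e+00  8.49134181e+01
 -3.41099108e-03 -6.46412552e+01] [ 0.44369102 -0.32294913  0.26005919] [-1.79990029e+02  9.50846633e-04 -1.65067058e+02]
[258.54027528 168.80716921] [258.61278281 187.16886489] [373.8226468  238.23744784]
```

View pics/w1.png

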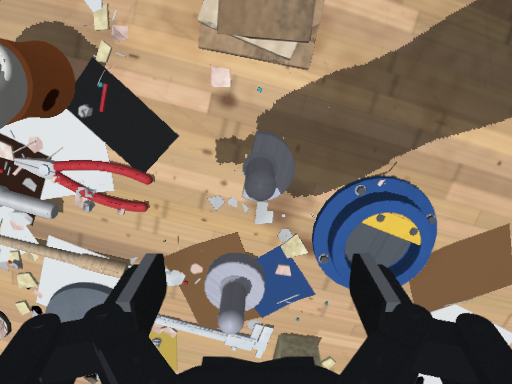

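The numbers agree. The flange radius measures 69 mm, the key face is 17.0 mm from the axis and the D flat is 11.2 mm. The wrist view shows the stake top at about (258,182), as predicted. Next I'll grasp, lift and carry it over the holder.

```bash
python3 - <<'E'
from h import *
D=[.4438,-.3228]; H=[.4909,-.1790]
robot.line_to([*D,.107],guard=15,vel=.12)
robot.set_gripper(0.0); o=robot.observe(); print("w",o["gripper_width"],o["gripper_force"],o["tool_pos"])
if .02<o["gripper_width"]<.032:
    robot.line_to([*D,.23]); print("ft",robot.observe()["ft_force"])
    yaw=-165-(173.0+88.3-360)*-1; yaw=-165+(173.0+88.3-360)
    q=robot.ik([*H,.23],[180,0,yaw]); print(yaw,q)
    if q is not None and abs(q[5]-64)<15: robot.goto_joints(q)
    o=robot.observe(); print(o["time"],o["tool_pos"],o["tcp_rot"],o["gripper_width"])
    cv2.imwrite("pics/w2.png",robot.grab_frame("wrist")); cv2.imwrite("pics/s2.png",robot.grab_frame("scene")); 
    t=robot.grab_frame("top"); cv2.imwrite("pics/t2.png",t)
    a=cv2.resize(cv2.imread("pics/w2.png"),(400,300)); b=cv2.resize(cv2.imread("pics/s2.png")[100:280,150:390],(400,300)); cv2.imwrite("pics/c2.png",np.hstack([a,b]))
E
```

```text
w 0.02470708465071193 58.52620638906956 [ 0.44384613 -0.32280022  0.10718941]
ft [-0.07833149 -0.29852071 -3.39850929]
-263.7 [-34.3946816   -7.7239976  -15.66008856  82.06390904   0.
  49.3053184 ]
6.9833 [ 0.49079361 -0.17911569  0.22975512] [-1.79983138e+02 -1.09999771e-02  9.63327929e+01] 0.024749759674146127
```

View pics/c2.png

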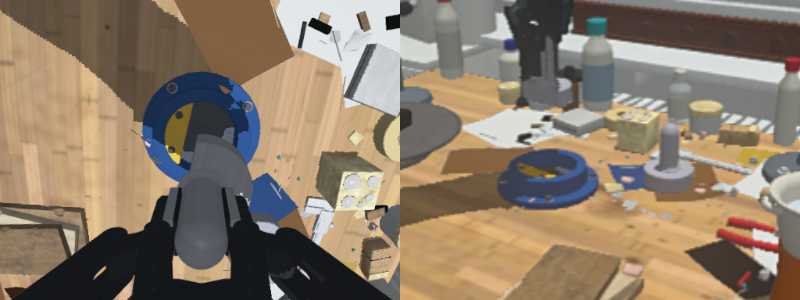

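The stake is held about 120 mm above the holder and its flat faces the key, at left in the wrist view. I'll check for tilt and yaw error by projecting the expected foot points onto a crop.

```bash
python3 - <<'E'
from h import *
c=robot.get_calibration("wrist"); im=cv2.imread("pics/w2.png"); o=robot.observe()
H=o["tool_pos"][:2]; z0=o["tool_pos"][2]-.1072; ps=np.radians(173.0)
im=im[60:360,150:400]; im=cv2.resize(im,None,fx=2,fy=2,interpolation=cv2.INTER_CUBIC)
def dot(P,col):
    p=(proj(c,P)-[150,60])*2; cv2.circle(im,(int(p[0]),int(p[1])),2,col,-1)
for t in np.radians(np.arange(0,360,6)):
    r=.034; x=min(r*np.cos(t),.011); p=H+[np.cos(ps)*x-np.sin(ps)*r*np.sin(t),np.sin(ps)*x+np.cos(ps)*r*np.sin(t)]
    dot([*p,z0+.003],(0,0,255)); dot([*p,z0+.024],(0,255,0))
    x=min(.04*np.cos(t),.017); y=.04*np.sin(t)
    dot([.4909+np.cos(ps)*x-np.sin(ps)*y,-.179+np.sin(ps)*x+np.cos(ps)*y,.032],(255,255,0))
for z in np.arange(.03,.09,.01): dot([*H,z0+z],(255,0,255))
cv2.imwrite("pics/c3.png",im)
E
```

```text
(no output)
```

View pics/c3.png

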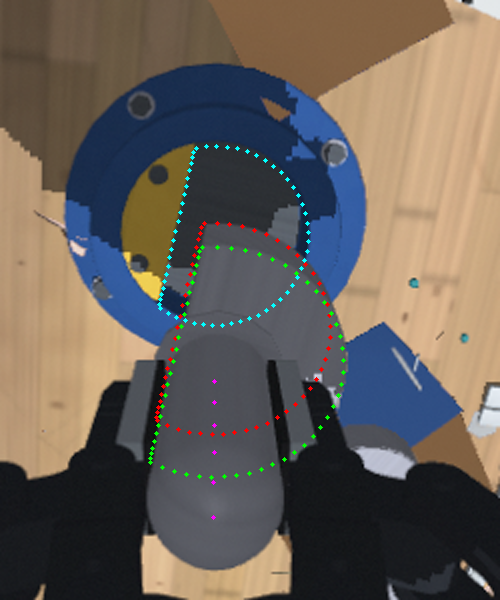

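The projected foot (red and green) and pocket (cyan) match the picture within about 1–2 mm, with no visible tilt. I'll lower it under guard.

```bash
python3 - <<'E'
from h import *
H=[.4909,-.1790]
print(robot.line_to([*H,.150],vel=.1,guard=20)); 
print(robot.line_to([*H,.114],vel=.03,guard=12)); o=robot.observe(); print(o["time"],o["tool_pos"],o["ft_force"],o["torque"],o["gripper_width"])
cv2.imwrite("pics/s4.png",cv2.resize(robot.grab_frame("scene")[160:240,180:300],None,fx=5,fy=5,interpolation=cv2.INTER_CUBIC))
E
```

```text
False
True
9.0417 [ 0.49122182 -0.179024    0.11882625] [0.92262536 0.25595687 4.25006013] [ 0.08510272 -0.25646559 -0.04546198] 0.025100595377305416
```

It made contact at z = 0.1188, where a full seat should come at 0.119. I'll release, retreat and check.

```bash
python3 - <<'E'
from h import *
H=[.4909,-.1790]
robot.set_gripper(.085); o=robot.observe(); p=o["tool_pos"]; print(o["gripper_width"],o["ft_force"])
robot.line_to([p[0],p[1],.26]); 
robot.move_pose([.40,-.36,.30],[180,0,96.3])
robot.pause(.3); t=robot.grab_frame("top"); s=robot.grab_frame("scene"); print(robot.observe()["time"])
a=cv2.resize(t[120:240,180:330],(400,320),interpolation=cv2.INTER_CUBIC); b=cv2.resize(s[160:256,190:310],(400,320),interpolation=cv2.INTER_CUBIC)
cv2.imwrite("pics/c5.png",np.hstack([a,b])); 
cv2.imwrite("pics/w5.png",robot.grab_frame("wrist"))
E
```

```text
0.08514241756137385 [-0.00315436  0.26619225  0.00770591]
12.05
```

View pics/c5.png

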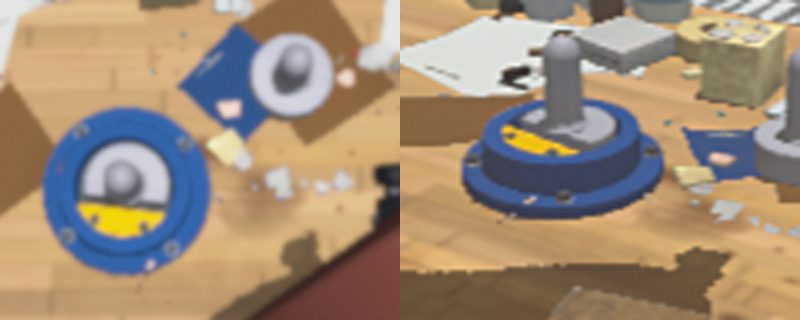

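View pics/w5.png

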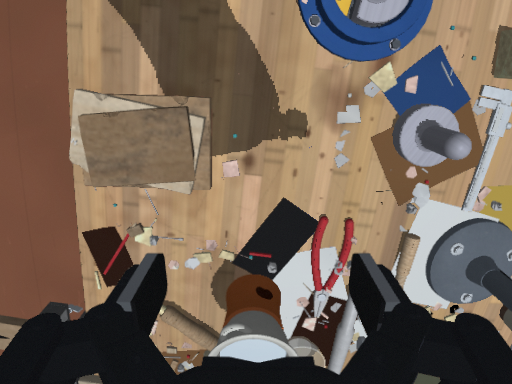

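The top and scene views show the D stake upright in the pocket with its flat along the yellow key and an even gap. The round stake is still standing in its original place, and the arm is clear.

```bash
python3 -c "
from plant import robot
print(robot.job_done())"
```

```text
the job is handed in; nothing more can be done
None
```

The D-footed stake stands upright and released on the pocket floor with its flat facing the yellow key block, the round stake was left where it was, and the job was handed in at about 12 s.

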